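Set out the clinic ledge: thermometer to the rail, tin to its ring

TASK

Set the ledge out for the morning by pushing only: push the digital thermometer along the concrete until the long side of its white body lies flush against the upright face of the aluminium rail, with the whole white body in front of the rail and not past its ends, and push the ointment tin until it stands centred in the blue painted ring. Do them in either order, do not lift either thing off the ledge or tip it over, and leave the medicine cup, the tongue depressor and the amber bottle where they are.

Things in the scene. Friction and masses are not known exactly. Their poses are not given: they have to be found in the camera images.
- thermometer: Digital thermometer lying loose on the ledge, display up, about 25 g. Flat-sided white body 20 mm (its x) by 95 mm (its y) by 14 mm high; a thin probe with a grey tip, 8 mm thick at most, sticks out of the +y end to y = +85 mm. Origin: centre of the white body's underside (z = 0 when it lies on the ledge). It starts 70 to 120 mm on the near (-x) side of the rail's face, turned up to 0.35 rad out of line with it
- rail: Aluminium angle fixed to the ledge, the stop for the thermometer. Upright plate 200 mm long (its y, from -100 to +100 mm), 16 mm high, 3 mm thick; its flat front face looks to the rail's own -x, roughly towards the robot, and the low foot with two screws is behind it. Origin: on the ledge, at the middle of the front face's lower edge, so a flush thermometer has its origin at x = -10 mm in this frame. It does not move
- tin: Round aluminium ointment tin with a 30 mm green spot on its lid, lying flat and loose on the ledge, about 60 g, diameter 60 mm, 22 mm high. Origin: centre of its underside. It starts 100 to 160 mm from the ring, on the robot's side of it
- ring: Painted mark, flat on the ledge (nothing to bump against): cream disc with a blue ring 76 mm inside and 86 mm outside diameter. Origin: its centre, on the ledge. Ring and rail lie one to the left and one to the right, in either arrangement
- cup: Pink plastic medicine cup standing upright, mouth 39 mm across, 34 mm high, 15 g; between ring and rail. Origin: centre of its underside. Leave alone
- depressor: Stainless steel tongue depressor lying flat, 135 mm (its x) by 19 mm by 3 mm, to one side of the work. Origin: centre of its underside. Leave alone
- bottle: Small amber bottle with white cap, diameter 38 mm, 65 mm high, standing to the other side of the work. Origin: centre of its underside. Leave alone
Things that resemble listed ones, but are neither listed nor needed, are in the scene too. Of the things that look like the thermometer, take the one that is farthest to the robot's left at the start.

How it is judged:
At the end, for the whole second after the job is handed in: Thermometer flat, origin 8 to 12.5 mm before the rail's face (touching: 10), within 0.05 rad of its line and 53.5 mm of its middle; tin flat, centre within 10 mm of the ring's; both at rest; cup, depressor and bottle within 10 mm of their starts (x of thermometer in the frame of rail between -0.0125 and -0.008 m and y of thermometer in the frame of rail between -0.0535 and 0.0535 m and angle between the y axis of thermometer and the y axis of rail, either way round below 0.05 rad and height (world z) of each of thermometer, tin below 0.003 m and angle between each of thermometer, tin's own z axis and vertical below 0.1 rad and horizontal distance between tin and ring below 0.01 m and linear speed of each of tin, thermometer below 0.01 m/s and distance of each of cup, depressor, bottle from where it was at the start of the episode below 0.01 m).
It fails at once if the thermometer is lifted off the ledge or tipped (origin more than 5 mm up, or tilted more than 0.5 rad) (height (world z) of thermometer above 0.005 m or angle between thermometer's own z axis and vertical above 0.5 rad).
It fails at once if the tin is lifted off the ledge or tipped (origin more than 5 mm up, or tilted more than 0.4 rad) (height (world z) of tin above 0.005 m or angle between tin's own z axis and vertical above 0.4 rad).
It fails at once if the medicine cup is moved more than 10 mm or tipped over (distance of cup from where it was at the start of the episode above 0.01 m or angle between cup's own z axis and vertical above 0.5 rad).
It fails at once if the tongue depressor is moved more than 10 mm or tipped over (distance of depressor from where it was at the start of the episode above 0.01 m or angle between depressor's own z axis and vertical above 0.5 rad).
It fails at once if the amber bottle is moved more than 10 mm or tipped over (distance of bottle from where it was at the start of the episode above 0.01 m or angle between bottle's own z axis and vertical above 0.5 rad).
It also fails if it takes over 45 s, if anything falls off the work surface, if the arm or the gripper's body presses on something with over 40 N, if the wrist force passes 120 N, or if a joint passes its speed limit or range.

ROBOT

A 6-joint arm with a two-finger parallel gripper is mounted at the origin on the work surface. World frame = base frame: x ahead of the robot, y to its left, z up, the work surface at z = 0. Lengths are in m, angles in rad, forces in N, time in s.
With the tool pointing down it reaches from about 0.375 to 0.9 m from the base axis. Payload 3.1 kg.
Tool frame: the origin (TCP) lies midway between the tips of the shut fingers; the grasp point (between the pads) lies 19 mm behind it (manip.hold_point_z is the distance from the TCP to the grasp point, in m); z points along the fingers, y is the direction in which the jaws open and shut (so a half turn about z gives the same grasp; the last joint's range is limited). The gripper opens to 85 mm and grips with 20 to 120 N. Pads are 22 mm wide; open, the fingers measure 114 mm over their backs; the gripper's body (76 mm by 85 mm) begins 54 mm behind the grasp point. The pads swing forward as they close: fully open they stand 13 mm farther back than shut.
Start: joints at [1.137, 0.527, 1.433, -0, 1.181, -0.178], TCP at [0.158, 0.605, 0.231] pointing down, gripper open.
Joint ranges: [-3.08, 3.08], [-0.75, 2.2], [0.22, 2.44], [-1.43, 4.57], [0, 2.65], [-2.85, 2.85]. Speed limits (rad/s): [2.79, 2.79, 3.14, 3.14, 3.14, 3.14].

INTERFACE

Orientations are given as a unit quaternion [x, y, z, w].
In Python, from station import manip gives the robot as it stands.
- The arm moves only by the tool drive_tool, never from a script. Its argument "motion" is one flat list of numbers, 7 for each row, row after row: the shift along the tool's x, y, z in mm, then the turn, a rotation vector about the tool's x, y, z in degrees, then the finger opening in mm, from 0 to 85.4. A call has 1 to 8 rows; each row is the pose to reach, as a shift and turn from the pose measured when the call began, along the tool's axes at that moment; what a row does not reach only later rows make up. A row lasts 1/8 s, in which the tool goes at most 62.5 mm and 10.7 degrees, less where a joint would pass 70% of its speed; a pose out of reach is approached as far as the arm can. A call with a gripper value outside its range is refused whole. The fingers move at their own pace and stop on an object; "force" is the grip in N (left out, the last holds). Time passes only in rows, so rows that repeat a pose let the fingers close. It gives the time, the measured TCP pose, the force and the opening at its end, in the units of the state.
- manip.sense(): the state, without advancing time (a new reading comes with each control period).
- manip.snapshot(name): name is "scene" or "top" or "wrist"; returns a dict with "color" (384x512x3 uint8, red, green, blue), "fx", "fy", "cx", "cy" (pixels), "view" (4x4, takes a point from world to camera coordinates). Camera axes: x right, y up, looking along -z (the intrinsics and any distortion apply to the point x, -y, -z); pixel columns grow to the right and rows downward; lengths in m; the calibration is good to about 2 mm. A picture is of the moment at which its call begins. There is no depth.
- manip.sign_off(): hands the job in, once; it reports no verdict.
The state is a dict: "t": time; "q": joint angles; "qd": joint speeds; "tau": joint torques, N m; "tcp_pos": TCP position; "tool_rot": TCP orientation; "force": force on the tool from outside, world axes, zero at the start; "ft_torque": the same for the moment, N m; "finger_gap": opening from 0.0 (shut) to 1.0 (fully open).
Only numpy, scipy, OpenCV 4.12 (cv2) and the standard library are available. Lean on these libraries where they do the work, as an engineer would, in place of code of your own. Each camera call takes 0.05 s, during which the arm holds its last target.

## Working session

There is one attempt and no reset: what is moved stays moved. The work goes in short steps, Python scripts to look and compute and a tool call to move; the robot and the scene stay as the last step left them, time stands still between calls to the robot, and variables do not carry over. Pictures are saved under pics/ and viewed, and the job is handed in when it is done.

Besides the shell and the picture viewer there is one more tool, called after "Emit:" in YAML: its name, and indented under it one key for each argument. drive_tool: Moves the arm, as the interface text tells. Its arguments: {"type":"object","properties":{"motion":{"type":"array","items":{"type":"number"}},"force":{"type":"number"}},"required":["motion"]}

```bash
ls; mkdir -p pics; cat > h.py <<'E'
import numpy as np, cv2
from station import manip
def snap(n,f):
    s=manip.snapshot(n); cv2.imwrite('pics/'+f,cv2.cvtColor(s['color'],cv2.COLOR_RGB2BGR)); return s
def pix2w(s,u,v,z=0.):
    V=np.array(s['view']); R=V[:3,:3]; t=V[:3,3]
    d=np.array([(u-s['cx'])/s['fx'],-(v-s['cy'])/s['fy'],-1.]); d=R.T@d; c=-R.T@t
    return c+d*(z-c[2])/d[2]
def w2pix(s,p):
    V=np.array(s['view']); q=V[:3,:3]@np.array(p)+V[:3,3]
    return s['cx']+s['fx']*q[0]/-q[2], s['cy']+s['fy']*-q[1]/-q[2]
E
python3 - <<'E'
from h import *
s=snap('top','top0.png'); print({k:(v if k!='color' else 0) for k,v in s.items()})
s=snap('scene','sc0.png'); print(s.keys(),s['view'])
print(manip.sense())
E
```

```text
pics
{'color': 0, 'fx': 474.3447135159782, 'fy': 474.3447135159782, 'cx': 250.40714522706847, 'cy': 192.4517980708695, 'view': array([[-0.01483852, -0.99978377, -0.01456829,  0.0101325 ],
       [ 0.98167999, -0.01733471,  0.18974697, -0.57793784],
       [-0.18995848, -0.01148583,  0.98172494, -0.96816096],
       [ 0.        ,  0.        ,  0.        ,  1.        ]])}
dict_keys(['color', 'fx', 'fy', 'cx', 'cy', 'view']) [[ 0.66948097  0.74278035  0.00851948 -0.39239055]
 [-0.53404491  0.4733089   0.70055316  0.27147703]
 [ 0.51632478 -0.47355679  0.71354936 -1.43559526]
 [ 0.          0.          0.          1.        ]]
{'t': 0.1, 'q': array([ 1.13650620e+00,  5.28408831e-01,  1.43377966e+00, -6.45934916e-06,
        1.18137087e+00, -1.78515556e-01]), 'qd': array([ 0.00113104, -0.00115958, -0.00390316, -0.00037888,  0.00246307,
       -0.00020706]), 'tau': array([-2.72788602e-04, -4.43303740e+01, -1.78585142e+01, -2.44172506e-04,
        3.94662609e-03,  5.07550695e-06]), 'tcp_pos': array([0.15783124, 0.60408282, 0.23040782]), 'tool_rot': array([ 1.27537686e-01,  9.91833238e-01, -9.38454554e-04, -2.93762364e-04]), 'force': array([-0.10088092, -0.38044321,  0.07614387]), 'ft_torque': array([-0.03720104, -0.04104034, -0.00647301]), 'finger_gap': 0.9983928635808683}
```

View pics/top0.png

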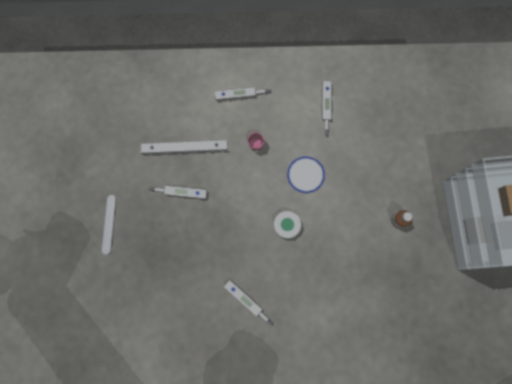

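View pics/sc0.png

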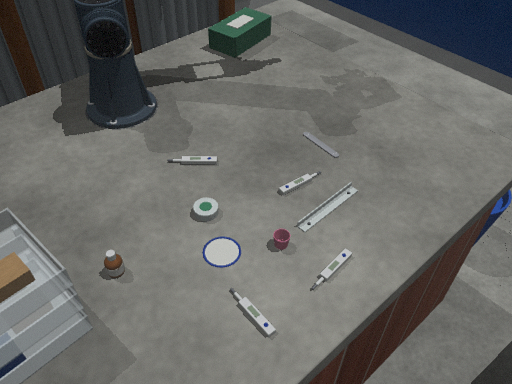

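Top view (up is +x, left is +y): the target thermometer is the leftmost one, near (185,192), with its probe to the left. The rail runs (141,148)–(227,145), the tin is at (288,225), the ring at (306,174), the cup at (257,142), the bottle at (404,219) and the depressor at (108,225). I'll zoom in to measure.

```bash
python3 - <<'E'
from h import *
im=cv2.imread('pics/top0.png')
c=im[125:215,135:235]; cv2.imwrite('pics/z0.png',cv2.resize(c,None,fx=8,fy=6.66,interpolation=cv2.INTER_CUBIC) if 0 else cv2.resize(c,(800,720))[:600] if 0 else cv2.resize(im[130:205,135:235],(800,600),interpolation=cv2.INTER_CUBIC))
cv2.imwrite('pics/z1.png',cv2.resize(im[130:250,230:350],(600,600),interpolation=cv2.INTER_CUBIC))
E
```

```text
(no output)
```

View pics/z0.png

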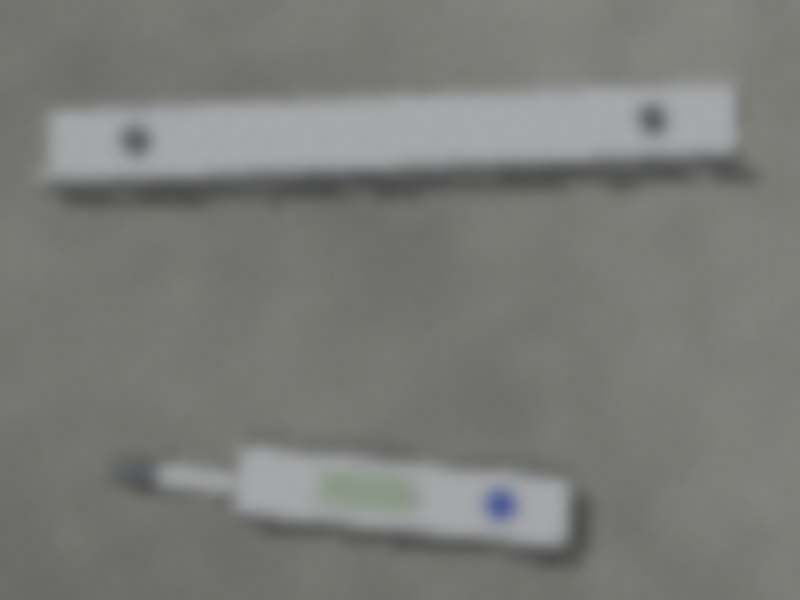

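View pics/z1.png

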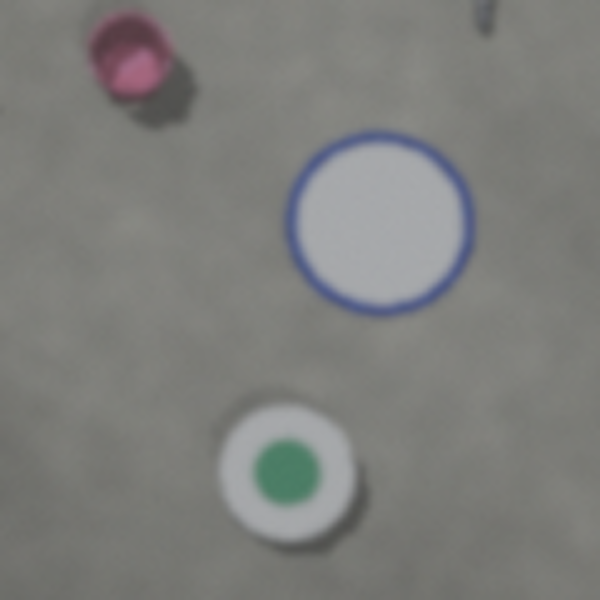

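```bash
cat > g.py <<'E'
from h import *
def z0(u,v): return 135+(u+.5)/8-.5,130+(v+.5)/8-.5
def z1(u,v): return 230+(u+.5)/5-.5,130+(v+.5)/5-.5
E
python3 - <<'E'
from g import *
s=manip.snapshot('top')
V=s['view'];print('cam',-V[:3,:3].T@V[:3,3])
np.set_printoptions(precision=4,suppress=True)
P=lambda p,z:pix2w(s,*p,z)
for n,p in dict(fl=(45,182),fr=(738,155)).items(): print(n,P(z0(*p),.016),P(z0(*p),0))
for n,p in dict(a=(240,445),b=(575,478),c=(572,550),d=(236,513),probe=(112,470)).items(): print(n,P(z0(*p),.014))
print('ring',P(z1(380,223),0),'tin',P(z1(287,473),.022),'cup',P(z1(130,57),.034))
c=cv2.HoughCircles
im=cv2.cvtColor(s['color'],cv2.COLOR_RGB2HSV)
for n,(lo,hi),z,(y0,y1,x0,x1) in [('blue',((105,80,60),(130,255,255)),0,(150,200,280,330)),('green',((70,80,60),(90,255,255)),.022,(205,245,265,310)),('bluebtn',((105,80,60),(130,255,255)),.014,(180,205,180,215))]:
    m=cv2.inRange(im,lo,hi)[y0:y1,x0:x1]; v,u=np.nonzero(m)
    if n=='blue':
        (cx,cy),r=cv2.minEnclosingCircle(np.c_[u,v].astype(np.float32)); print(cx+x0,cy+y0,r)
        print(n,P((cx+x0,cy+y0),z))
    print(n,len(u),P((u.mean()+x0,v.mean()+y0),z))
print('bottle',P((404,220),0.03),'depr',P((111,197),0),P((105,253),0))
E
```

```text
cam [ 0.38358997 -0.01100821  1.06027732]
fl [0.6836 0.252  0.016 ] [0.6882 0.256  0.    ]
fr [0.6878 0.0536 0.016 ] [0.6925 0.0546 0.    ]
a [0.6062 0.1949 0.014 ]
b [0.595  0.1002 0.014 ]
c [0.5744 0.101  0.014 ]
d [0.5866 0.1957 0.014 ]
probe [0.5996 0.231  0.014 ]
ring [ 0.6291 -0.1256  0.    ] tin [ 0.512  -0.0783  0.022 ] cup [ 0.6999 -0.0124  0.034 ]
305.5380630493164 174.37889289855957 18.34447479248047
blue [ 0.6287 -0.1255  0.    ]
blue 116 [ 0.6274 -0.1247  0.    ]
green 98 [ 0.5123 -0.0784  0.022 ]
bluebtn 6 [0.5881 0.1214 0.014 ]
bottle [ 0.5159 -0.3325  0.03  ] depr [0.5838 0.3197 0.    ] [0.4569 0.328  0.    ]
```

```bash
cat > mv.py <<'E'
import sys
from h import *
from scipy.spatial.transform import Rotation as R
# x y z yaw(rad; tool y angle from world y)
x,y,z,w=map(float,sys.argv[1:5])
s=manip.sense(); r=R.from_quat(s['tool_rot']); p=np.array(s['tcp_pos'])
T=R.from_matrix(np.array([[-np.cos(w),-np.sin(w),0],[-np.sin(w),np.cos(w),0],[0,0,-1]]).T.T)
T=R.from_matrix(np.array([[-np.cos(w),-np.sin(w),0],[-np.sin(w),np.cos(w),0],[0,0,-1]]))
print('t',s['t'],'tcp',p.round(4),'F',s['force'].round(2),'gap',round(s['finger_gap'],3),'yaw',round(float(np.arctan2(-r.as_matrix()[0,1],r.as_matrix()[1,1])),4))
print('shift',(r.inv().apply(np.array([x,y,z])-p)*1000).round(1),'rot',np.degrees((r.inv()*T).as_rotvec()).round(2))
E
python3 mv.py .545 .15 .1 .021
```

```text
t 0.15 tcp [0.1579 0.6042 0.2305] F [ 0.24  0.07 -0.82] gap 1.001 yaw -0.2558
shift [-489.5 -341.2  130.9] rot [ -0.09  -0.03 -15.86]
```

Emit:
drive_tool:
  motion: [-60,-42,10,0,0,-2,50,-120,-84,30,0,0,-4,50,-180,-126,50,0,0,-6,50,-240,-168,65,0,0,-8,50,-300,-210,80,0,0,-10,50,-360,-252,100,0,0,-12,50,-420,-294,115,0,0,-14,50,-489,-341,131,0,0,-15.9,50]

```text
t: 1.15
tcp_pos: [0.4748, 0.2311, 0.122]
tool_rot: [-0.011, 1.0, -0.001, -0.0]
force: [0.5, 1.9, -0.7]
finger_gap: 0.586
```

```bash
python3 mv.py .545 .15 .05 .021
```

```text
t 1.15 tcp [0.4748 0.2311 0.122 ] F [ 0.51  1.86 -0.66] gap 0.586 yaw 0.0227
shift [-68.4 -82.6  72.1] rot [-0.08 -0.05  0.1 ]
```

Emit:
drive_tool:
  motion: [-35,-41,30,0,0,0,50,-68,-83,50,0,0,0,50,-68,-83,72,0,0,0,50,-68,-83,72,0,0,0,50]

```text
t: 1.65
tcp_pos: [0.5432, 0.1487, 0.0483]
tool_rot: [-0.01, 1.0, -0.001, -0.003]
force: [-0.1, 0.5, 0.9]
finger_gap: 0.588
```

```bash
python3 mv.py .545 .15 .003 .021; python3 - <<'E'
from h import *
s=snap('wrist','w1.png'); snap('scene','sc1.png')
V=s['view'];print(-V[:3,:3].T@V[:3,3])
E
```

```text
t 1.65 tcp [0.5432 0.1487 0.0483] F [-0.06  0.49  0.95] gap 0.588 yaw 0.021
shift [-2.   1.3 45.3] rot [-0.09 -0.32 -0.  ]
[0.47578297 0.14679904 0.19095764]
```

View pics/w1.png

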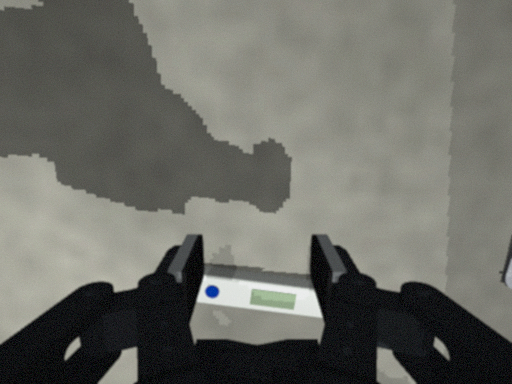

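View pics/sc1.png

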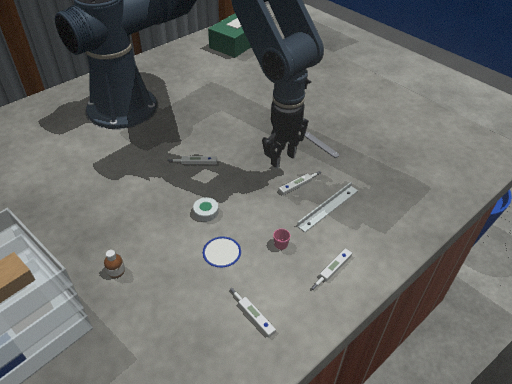

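Wrist view: fingers are symmetric about the thermometer body (columns ~200 and ~325), which lies ahead of them. I'll descend, then push.

Emit:
drive_tool:
  motion: [-1,1,15,0,0,0,50,-1,1,30,0,0,0,50,-1,1,40,0,0,0,50,-1,1,45,0,0,0,50,-1,1,45,0,0,0,50]

```text
t: 2.38
tcp_pos: [0.5447, 0.1509, 0.0046]
tool_rot: [-0.012, 1.0, -0.001, -0.001]
force: [0.1, -1.0, 0.6]
finger_gap: 0.587
```

```bash
python3 mv.py .63 .15 .003 .021; python3 - <<'E'
from h import *
s=snap('wrist','w2.png'); snap('top','t2.png')
E
```

```text
t 2.375 tcp [0.5447 0.1509 0.0046] F [ 0.08 -1.05  0.56] gap 0.587 yaw 0.0233
shift [-85.3  -2.9   1.4] rot [-0.08 -0.15  0.13]
```

View pics/w2.png

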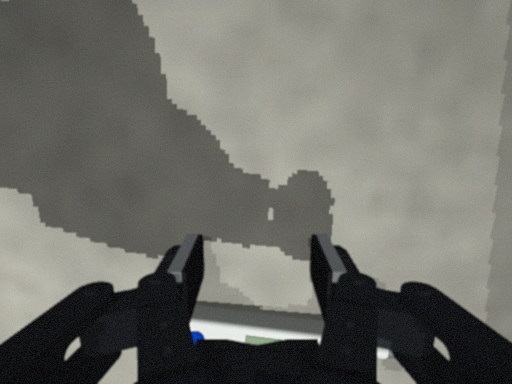

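View pics/t2.png

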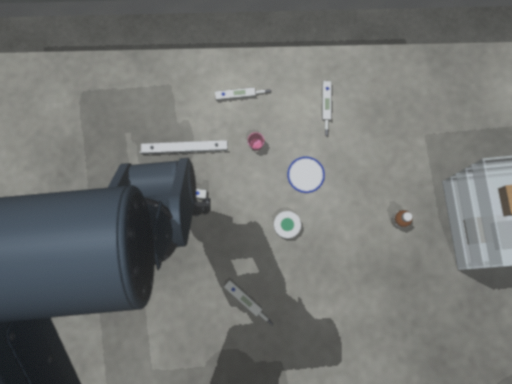

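Fingers are just behind the near side of the body (wrist row ~310) and not touching it. I'm starting the slow push.

Emit:
drive_tool:
  motion: [-6,-1,2,0,0,0,50,-12,-2,2,0,0,0,50,-18,-2,2,0,0,0,50,-24,-2,2,0,0,0,50,-30,-2,2,0,0,0,50,-36,-2,2,0,0,0,50,-42,-2,2,0,0,0,50,-48,-2,2,0,0,0,50]

```text
t: 3.48
tcp_pos: [0.5936, 0.15, 0.0032]
tool_rot: [-0.012, 1.0, -0.001, -0.001]
force: [0.4, 0.6, 0.4]
finger_gap: 0.588
```

```bash
python3 mv.py .643 .15 .003 .021; python3 - <<'E'
from h import *
s=snap('wrist','w3.png'); snap('scene','sc3.png')
im=cv2.imread('pics/sc3.png');cv2.imwrite('pics/sc3z.png',cv2.resize(im[130:250,240:400],(800,600),interpolation=cv2.INTER_CUBIC))
E
```

```text
t 3.475 tcp [0.5936 0.15   0.0032] F [0.4  0.59 0.44] gap 0.588 yaw 0.0232
shift [-49.4  -1.1   0.1] rot [-0.08 -0.08  0.12]
```

View pics/w3.png

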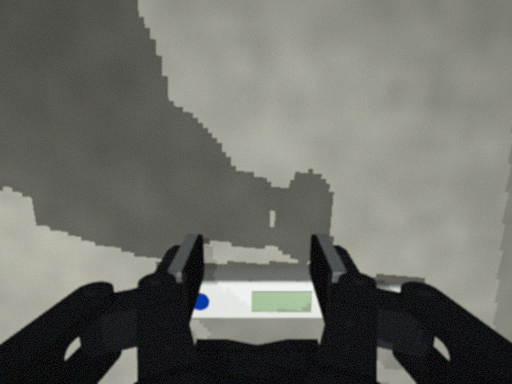

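View pics/sc3z.png

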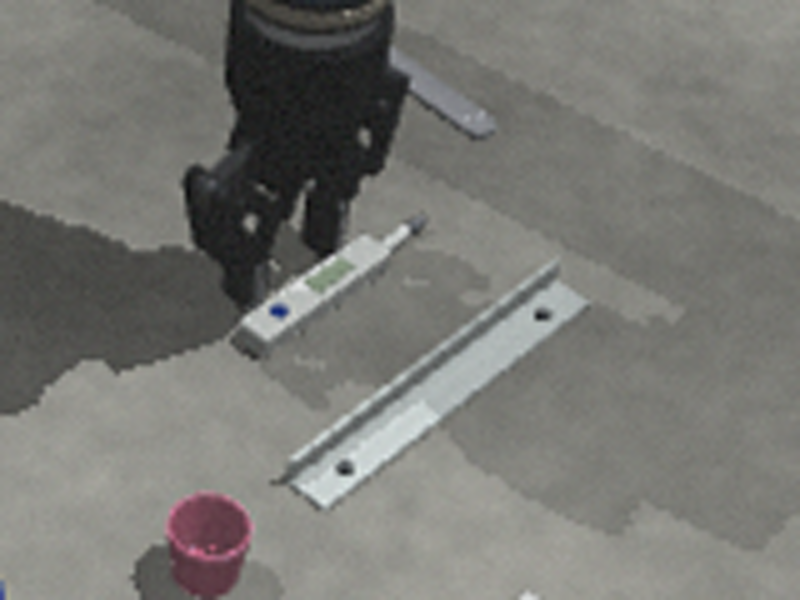

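The body is aligned with the fingers (wrist rows 281–318, level) and parallel to the rail in the scene view. Continuing.

Emit:
drive_tool:
  motion: [-6,0,0,0,0,0,50,-12,0,0,0,0,0,50,-18,0,0,0,0,0,50,-24,0,0,0,0,0,50,-30,0,0,0,0,0,50,-36,0,0,0,0,0,50,-42,0,0,0,0,0,50,-47,0,0,0,0,0,50]

```text
t: 4.58
tcp_pos: [0.6418, 0.151, 0.0033]
tool_rot: [-0.011, 1.0, -0.001, 0.0]
force: [-0.5, 0.9, 0.9]
finger_gap: 0.587
```

Emit:
drive_tool:
  motion: [-3,0,0,0,0,0,50,-5,0,0,0,0,0,50,-7,0,0,0,0,0,50,-8,0,0,0,0,0,50]

```text
t: 5.08
tcp_pos: [0.6498, 0.1512, 0.0033]
tool_rot: [-0.012, 1.0, -0.001, 0.0]
force: [0.2, -0.5, 0.1]
finger_gap: 0.584
```

```bash
python3 mv.py .655 .15 .003 .021; python3 - <<'E'
from h import *
s=snap('wrist','w4.png'); snap('scene','sc4.png')
im=cv2.imread('pics/sc4.png');cv2.imwrite('pics/sc4z.png',cv2.resize(im[150:240,270:390],(800,600),interpolation=cv2.INTER_CUBIC))
E
```

```text
t 5.075 tcp [0.6498 0.1512 0.0033] F [ 0.16 -0.55  0.1 ] gap 0.584 yaw 0.023
shift [-5.2 -1.4  0.3] rot [-0.07  0.02  0.12]
```

View pics/sc4z.png

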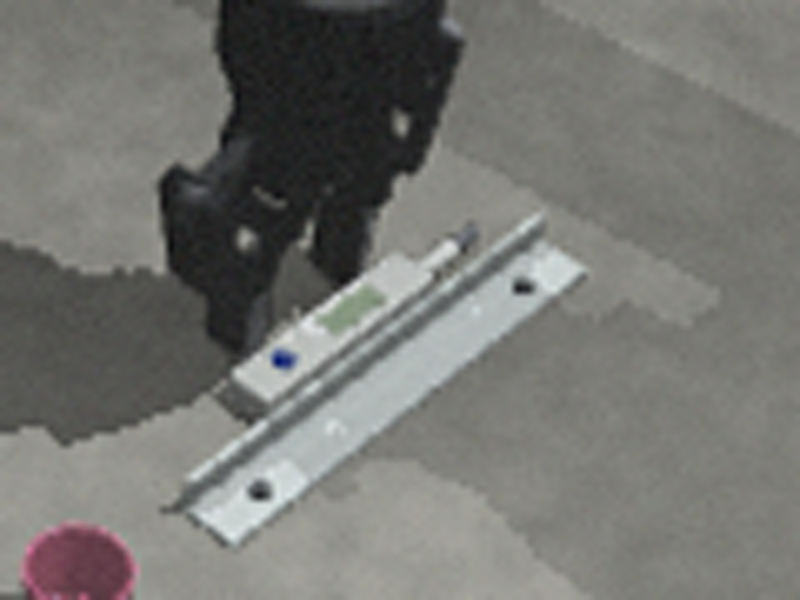

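A few mm of gap remain and the two are parallel. I'll creep in and watch the force.

Emit:
drive_tool:
  motion: [-1,0,0,0,0,0,50,-2,0,0,0,0,0,50,-3,0,0,0,0,0,50,-4,0,0,0,0,0,50,-4,0,0,0,0,0,50]

```text
t: 5.8
tcp_pos: [0.6541, 0.1513, 0.0033]
tool_rot: [-0.011, 1.0, -0.001, 0.0]
force: [-0.2, -0.6, -0.1]
finger_gap: 0.584
```

Emit:
drive_tool:
  motion: [-1,0,0,0,0,0,50,-2,0,0,0,0,0,50,-2,0,0,0,0,0,50]

```text
t: 6.18
tcp_pos: [0.6559, 0.1514, 0.0033]
tool_rot: [-0.012, 1.0, -0.001, 0.0]
force: [-1.1, 0.3, 0.8]
finger_gap: 0.587
```

```bash
python3 - <<'E'
from h import *
s=snap('wrist','w5.png'); snap('scene','sc5.png')
im=cv2.imread('pics/sc5.png');cv2.imwrite('pics/sc5z.png',cv2.resize(im[165:225,290:370],(800,600),interpolation=cv2.INTER_CUBIC))
E
```

```text
(no output)
```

View pics/sc5z.png

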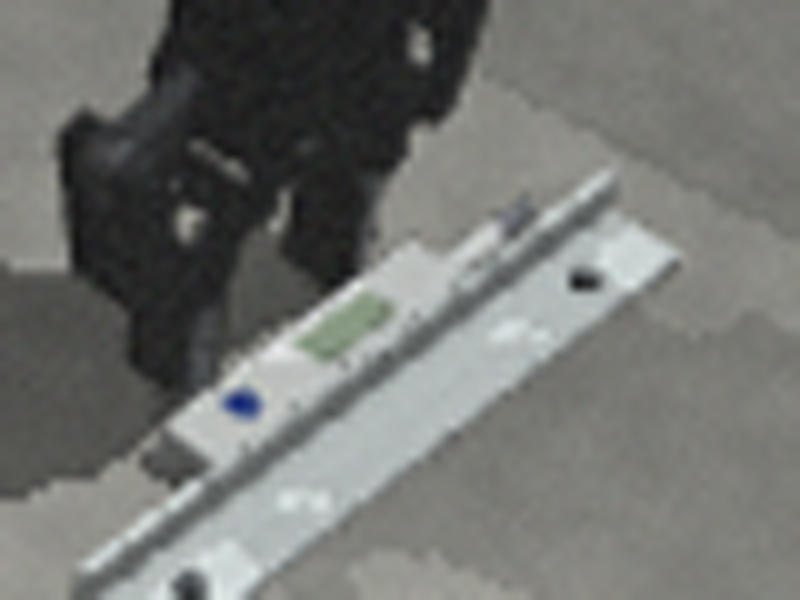

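View pics/w5.png

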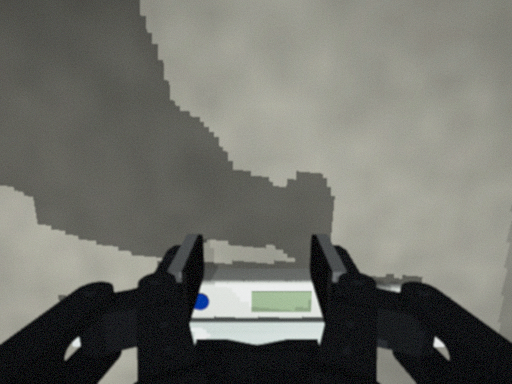

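The body now meets the rail in both views. I'm continuing in small steps until the force confirms contact.

Emit:
drive_tool:
  motion: [-1,0,0,0,0,0,50,-1,0,0,0,0,0,50]

```text
t: 6.52
tcp_pos: [0.6559, 0.1514, 0.0032]
tool_rot: [-0.012, 1.0, -0.001, -0.001]
force: [-3.2, 0.0, 3.3]
finger_gap: 0.587
```

Emit:
drive_tool:
  motion: [-1,0,0,0,0,0,50,-1,0,0,0,0,0,50]

```text
t: 6.78
tcp_pos: [0.656, 0.1514, 0.0031]
tool_rot: [-0.012, 1.0, -0.001, -0.002]
force: [-5.5, -0.6, 4.0]
finger_gap: 0.588
```

TCP has stalled with −5.5 N, so contact is firm. Next: straight back, then up, then over to behind the tin.

Emit:
drive_tool:
  motion: [4,0,0,0,0,0,50,12,0,0,0,0,0,50,30,0,0,0,0,0,50,45,0,-30,0,0,0,50,60,0,-70,0,0,0,50,60,0,-80,0,0,0,50]

```text
t: 7.52
tcp_pos: [0.597, 0.1504, 0.0858]
tool_rot: [-0.012, 1.0, -0.001, 0.0]
force: [-0.1, 0.3, -0.8]
finger_gap: 0.584
```

```bash
python3 mv.py .444 -.0505 .08 -.384; python3 - <<'E'
from h import *
s=snap('top','t6.png')
im=cv2.imread('pics/t6.png');cv2.imwrite('pics/t6z.png',cv2.resize(im[120:195,135:235],(800,600),interpolation=cv2.INTER_CUBIC))
E
```

```text
t 7.525 tcp [0.597  0.1504 0.0858] F [-0.1   0.26 -0.77] gap 0.584 yaw 0.0235
shift [ 157.7 -197.2    6. ] rot [-0.06  0.05 23.35]
```

View pics/t6z.png

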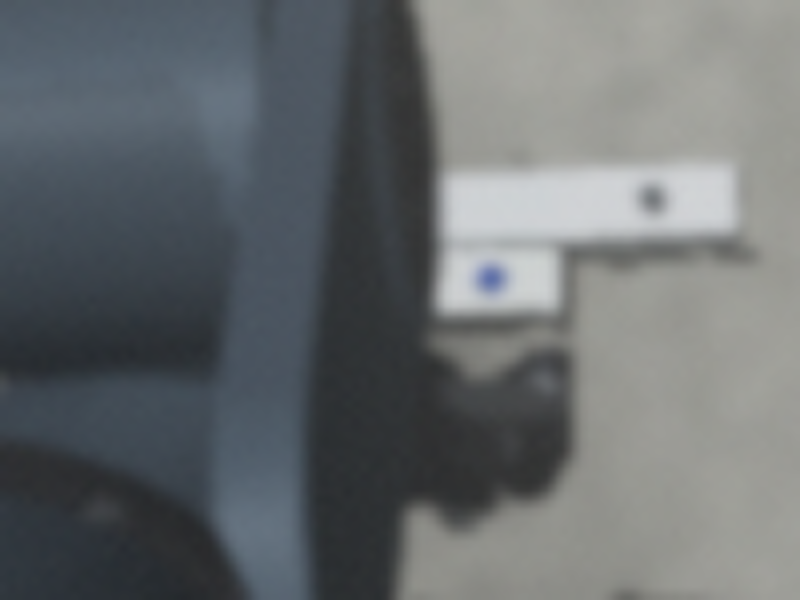

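The thermometer's visible end sits flush against the rail (body top edge coincides with the rail at crop row ~245). On to the tin.

Emit:
drive_tool:
  motion: [20,-25,0,0,0,3,40,40,-50,0,0,0,6,40,60,-75,0,0,0,9,40,80,-100,0,0,0,12,40,100,-125,0,0,0,15,40,120,-150,0,0,0,18,40,140,-175,3,0,0,21,40,158,-197,6,0,0,23.4,40]

```text
t: 8.57
tcp_pos: [0.4445, -0.0514, 0.0792]
tool_rot: [0.192, 0.981, -0.0, 0.001]
force: [0.2, 0.0, 0.2]
finger_gap: 0.466
```

```bash
python3 mv.py .444 -.0505 .005 -.384; python3 - <<'E'
from h import *
snap('wrist','w7.png'); snap('top','t7.png')
E
```

```text
t 8.575 tcp [ 0.4445 -0.0514  0.0792] F [0.22 0.02 0.25] gap 0.466 yaw -0.3868
shift [ 1.   0.7 74.2] rot [-0.03  0.15 -0.16]
```

View pics/w7.png

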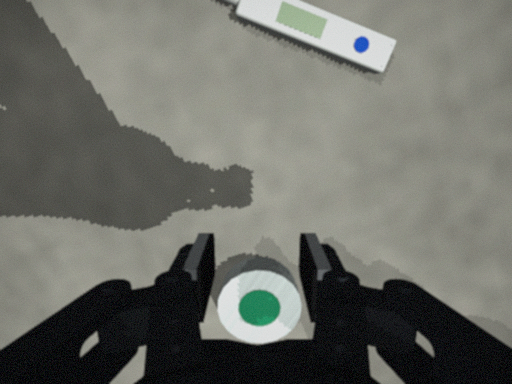

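View pics/t7.png

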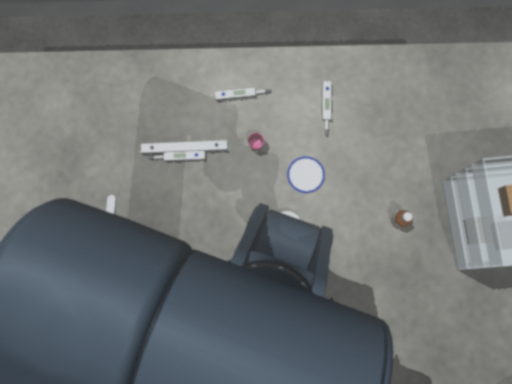

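The tin (wrist column ~259) is centred between the fingers (~257). The whole thermometer is now visible against the rail, so I'll measure it.

```bash
python3 - <<'E'
import cv2
im=cv2.imread('pics/t7.png');cv2.imwrite('pics/t7z.png',cv2.resize(im[120:195,135:235],(800,600),interpolation=cv2.INTER_CUBIC))
E
```

```text
(no output)
```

View pics/t7z.png

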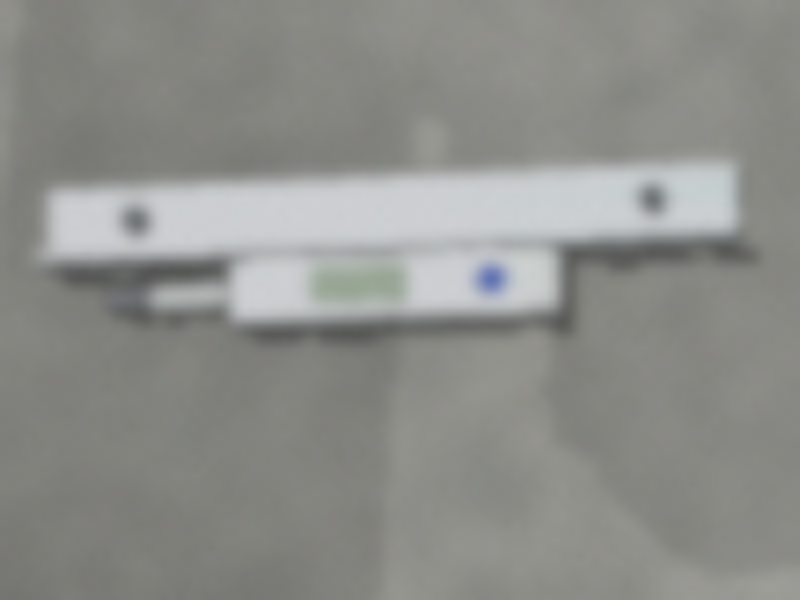

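Emit:
drive_tool:
  motion: [1,1,20,0,0,0,40,1,1,40,0,0,0,40,1,1,60,0,0,0,40,1,1,74,0,0,0,40,1,1,74,0,0,0,40]

```text
t: 9.3
tcp_pos: [0.4425, -0.05, 0.0039]
tool_rot: [0.193, 0.981, -0.0, -0.001]
force: [-0.4, 0.3, 0.1]
finger_gap: 0.465
```

```bash
python3 mv.py .598 -.113 .005 -.384
```

```text
t 9.3 tcp [ 0.4425 -0.05    0.0039] F [-0.38  0.34  0.05] gap 0.465 yaw -0.3881
shift [-167.8    0.5   -1.4] rot [-0.04 -0.13 -0.23]
```

Thermometer flush and parallel, well inside the rail's ends. Pushing the tin.

Emit:
drive_tool:
  motion: [-10,0,0,0,0,0,40,-20,0,0,0,0,0,40,-27,0,0,0,0,0,40,-33,0,0,0,0,0,40,-39,0,0,0,0,0,40,-45,0,0,0,0,0,40,-51,0,0,0,0,0,40,-57,0,0,0,0,0,40]

```text
t: 10.3
tcp_pos: [0.4953, -0.0716, 0.0038]
tool_rot: [0.193, 0.981, -0.0, -0.001]
force: [-0.9, 0.4, 0.3]
finger_gap: 0.468
```

Emit:
drive_tool:
  motion: [-6,0,0,0,0,0,40,-12,0,0,0,0,0,40,-18,0,0,0,0,0,40,-24,0,0,0,0,0,40,-30,0,0,0,0,0,40,-36,0,0,0,0,0,40,-42,0,0,0,0,0,40,-48,0,0,0,0,0,40]

```text
t: 11.3
tcp_pos: [0.5401, -0.0899, 0.0036]
tool_rot: [0.193, 0.981, -0.0, -0.002]
force: [-0.9, -0.1, 0.7]
finger_gap: 0.469
```

```bash
python3 mv.py .598 -.113 .004 -.384; python3 - <<'E'
from h import *
snap('wrist','w8.png'); snap('scene','s8.png');snap('top','t8.png')
E
```

```text
t 11.3 tcp [ 0.5401 -0.0899  0.0036] F [-0.94 -0.1   0.73] gap 0.469 yaw -0.388
shift [-62.4   0.5  -0.6] rot [-0.04 -0.17 -0.23]
```

View pics/s8.png

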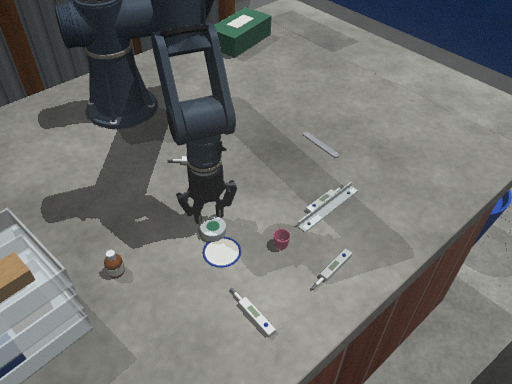

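View pics/t8.png

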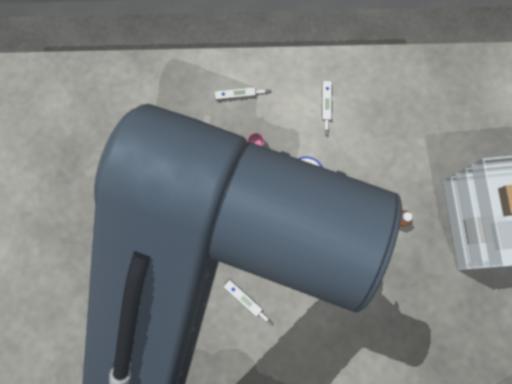

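The scene view shows the tin (213,228) in the cradle, still upright, and the ring at (222,252). I'll measure the remaining distance from the scene camera.

```bash
cat > tin.py <<'E'
from g import *
import sys
s=snap('scene',sys.argv[1]); im=cv2.cvtColor(s['color'],cv2.COLOR_RGB2HSV)
m=cv2.inRange(im,(70,80,40),(90,255,255)); m[:180]=0; m[:,:150]=0;m[:,260:]=0
v,u=np.nonzero(m); p=pix2w(s,u.mean(),v.mean(),.022)
print(len(u),'tin',p.round(4))
m=cv2.inRange(im,(105,80,40),(130,255,255)); m[:225]=0;m[275:]=0; m[:,:190]=0;m[:,250:]=0
v,u=np.nonzero(m); q=np.array([pix2w(s,a,b) for a,b in zip(u,v)])
A=np.c_[2*q[:,:2],np.ones(len(q))]; c=np.linalg.lstsq(A,(q[:,:2]**2).sum(1),rcond=None)[0]
print(len(u),'ring',c[:2].round(4),'r',np.sqrt(c[2]+c[0]**2+c[1]**2))
d=c[:2]-p[:2]; w=-.388; dr=np.array([np.cos(w),np.sin(w)]); print('ahead',d@dr,'left',d@np.array([-dr[1],dr[0]]))
t=manip.sense()['tcp_pos']; e=p[:2]-t[:2]; print('tin from tcp',e@dr,e@np.array([-dr[1],dr[0]]))
E
python3 tin.py s9.png
```

```text
89 tin [ 0.5724 -0.1045  0.022 ]
179 ring [ 0.6292 -0.1259] r 0.04081773298188716
ahead 0.060716800295238224 left 0.0017174754621985856
tin from tcp 0.0355009571626339 -0.0013090323906263773
```

Good: 60.7 mm ahead, 1.7 mm left.

Emit:
drive_tool:
  motion: [-6,0,0,0,0,0,40,-12,0,0,0,0,0,40,-18,0.5,0,0,0,0,40,-24,0.5,0,0,0,0,40,-30,1,0,0,0,0,40,-36,1,0,0,0,0,40,-42,1.5,0,0,0,0,40,-48,1.5,0,0,0,0,40]

```text
t: 12.5
tcp_pos: [0.5854, -0.1068, 0.0035]
tool_rot: [0.193, 0.981, -0.0, -0.001]
force: [-0.3, -0.2, -0.1]
finger_gap: 0.47
```

Emit:
drive_tool:
  motion: [-4,0,0,0,0,0,40,-7,0,0,0,0,0,40,-9,0,0,0,0,0,40,-10,0,0,0,0,0,40,-10,0,0,0,0,0,40]

```text
t: 13.12
tcp_pos: [0.5947, -0.1105, 0.0035]
tool_rot: [0.193, 0.981, -0.0, -0.001]
force: [0.1, -1.2, -0.4]
finger_gap: 0.466
```

```bash
python3 tin.py s10.png; python3 mv.py .598 -.113 .004 -.384;python3 -c "
import cv2
im=cv2.imread('pics/s10.png');cv2.imwrite('pics/s10z.png',cv2.resize(im[200:290,160:280],(800,600),interpolation=cv2.INTER_CUBIC))"
```

```text
99 tin [ 0.6255 -0.1248  0.022 ]
146 ring [ 0.6293 -0.126 ] r 0.04077166276711682
ahead 0.003955374123833961 left 0.0003468344372022701
tin from tcp 0.03398722596885666 -0.0015378163767719851
t 13.175 tcp [ 0.5947 -0.1105  0.0035] F [-0.3  -0.38 -0.04] gap 0.468 yaw -0.388
shift [-4.  -1.  -0.5] rot [-0.04 -0.13 -0.23]
```

View pics/s10z.png

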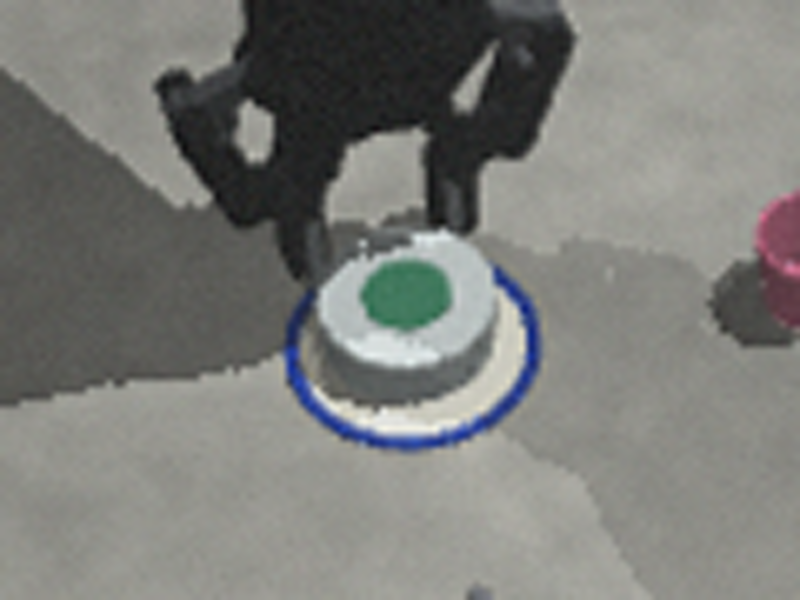

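Nearly centred, with 4 mm to go. I'll finish, back off, rise and check from above.

Emit:
drive_tool:
  motion: [-2,0,0,0,0,0,40,-4,0,0,0,0,0,40,-4,0,0,0,0,0,40,2,0,0,0,0,0,40,15,0,0,0,0,0,40,40,0,0,0,0,0,40,60,0,-30,0,0,0,40,80,0,-80,0,0,0,40]

```text
t: 14.18
tcp_pos: [0.5177, -0.0791, 0.0829]
tool_rot: [0.193, 0.981, 0.0, -0.004]
force: [1.2, 0.0, 0.7]
finger_gap: 0.469
```

Emit:
drive_tool:
  motion: [40,0,-50,0,0,0,40,90,0,-100,0,0,0,40,130,0,-100,0,0,0,40,160,0,-100,0,0,0,40,160,0,-100,0,0,0,40]

```text
t: 14.8
tcp_pos: [0.3667, -0.0172, 0.1842]
tool_rot: [0.192, 0.981, 0.001, -0.005]
force: [-0.6, -0.2, 0.2]
finger_gap: 0.469
```

```bash
python3 tin.py s11.png; python3 - <<'E'
from h import *
snap('top','t11.png')
E
```

```text
101 tin [ 0.63   -0.1267  0.022 ]
161 ring [ 0.6292 -0.126 ] r 0.040808995255361975
ahead -0.0009912848225797771 left 0.0003861327628727152
tin from tcp 0.2821571250356852 -0.0017142918230901544
```

View pics/t11.png

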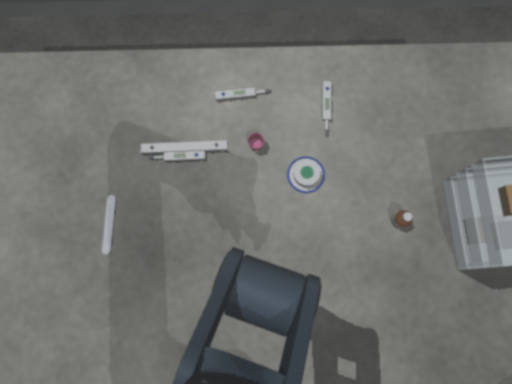

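View pics/s11.png

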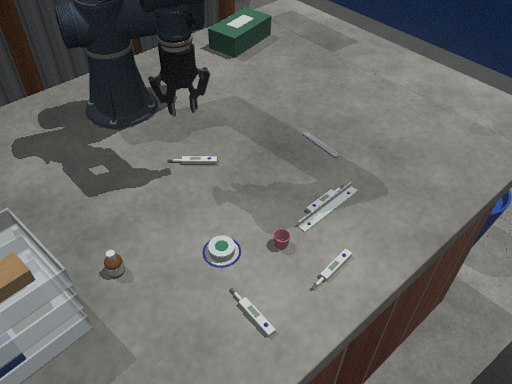

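Tin is within ~1 mm of the ring centre. One last thermometer check from both cameras.

```bash
python3 - <<'E'
from h import *
s=manip.snapshot('top'); P=lambda u,v,z:pix2w(s,135+(u+.5)/8-.5,120+(v+.5)/8-.5,z)
for n,p,z in [('d',(236,324),.014),('c',(562,314),.014),('fl',(45,262),.016),('fr',(738,235),.016)]: print(n,P(*p,z).round(4))
im=cv2.imread('pics/t11.png');a=cv2.resize(im[135:165,140:230],(780,260),interpolation=cv2.INTER_CUBIC)
im=cv2.imread('pics/s11.png');b=cv2.resize(im[180:231,285:361],(456,306),interpolation=cv2.INTER_CUBIC)
b=cv2.copyMakeBorder(b,0,0,0,780-456,cv2.BORDER_CONSTANT)
cv2.imwrite('pics/f.png',np.vstack([a,b]))
E
```

```text
d [0.6648 0.1972 0.014 ]
c [0.666  0.1041 0.014 ]
fl [0.6836 0.252  0.016 ]
fr [0.6878 0.0536 0.016 ]
```

View pics/f.png

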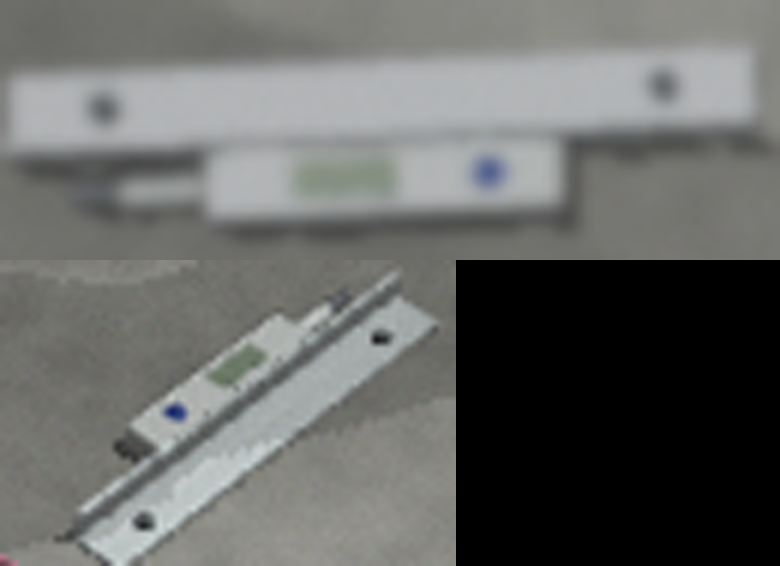

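Near edge is 20 mm before the face (so touching), parallel within ~0.01 rad, and about 2 mm off the rail's middle. Handing in.

```bash
python3 -c "
from station import manip
print(manip.sign_off())"
```

```text
the job is handed in; nothing more can be done
None
```

I pushed the thermometer flush against the rail and the tin into the centre of the ring, using the two open fingertips as a pusher, and handed the job in. The last picture-taking was at about 15 s of the 45 s allowed. Sign-off gives no verdict, so the results below are my own checks from before the hand-in.

- **Thermometer:** it stalled against the rail with about 5.5 N. In the top view its near side measures 20 mm before the face, which is its full width, so it is touching. It is within about 0.01 rad of parallel and about 2 mm from the rail's middle.
- **Tin:** the scene camera puts its centre about 1 mm from the ring's centre. It stayed flat throughout.
- **Other things:** the cup, depressor and bottle look unmoved in the final pictures. I compared them by eye and did not measure them again.

No check failed or disagreed; positions from the pictures are good to about 2 mm.

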